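# Hang the spice cabinet's lift-off door

### The arm

A 7-joint arm with a two-finger parallel gripper is mounted at the origin on a cart in front of the work surface, level with it; the furniture and walls round the work are solid. World frame = base frame: x ahead of the robot, y to its left, z up, the work surface at z = 0. Lengths are in m, angles in rad, forces in N, time in s.
With the tool pointing down it reaches from about 0.425 to 0.875 m from the base axis. Payload 4.7 kg.
Tool frame: the origin (TCP) lies at the very end of the fingers, on their centre line; the grasp point (between the pads) lies 19 mm behind it; z points along the fingers, y is the line along which they close (so a half turn about z gives the same grasp; the last joint's range is limited). The gripper opens to 87 mm and grips with 3 to 60 N. Pads are 19 mm wide; open, the fingers measure 117 mm over their backs; the gripper's body (75 mm by 190 mm) begins 51 mm behind the grasp point.
Start: joints at [1.294, 0.321, -0.07, 1.45, 0.023, 1.371, -0.057], TCP at [0.186, -0.623, 0.223] pointing down, gripper open.
Joint ranges: [-2.86, 2.86], [-0.3, 2.09], [-1.38, 1.24], [0.06, 2.45], [-1.56, 4.7], [0.09, 2.05], [-2.69, 2.69]. Speed limits (rad/s): [2.57, 2.57, 3.14, 3.14, 3.14, 3.14, 3.14].

### API

Orientations are given as a rotation vector (axis times angle).
In Python, from rig import manip, eoat, inverse_kinematics, get_obs, cams, ticket gives the robot as it stands. Calls block until the motion is done:
- manip.goto(position, orientation): joint-space move of the TCP to a pose.
- manip.movel(position, orientation=None, feed=0.15): straight line of the TCP; orientation=None keeps the orientation; feed is the mean speed in m/s.
- manip.move_j(angles): joint-space move.
- eoat.gripper_open() and eoat.clamp(grasp_force=None): open the fingers fully, or close them until they stop; grasp_force is the grip in N (None keeps the last).
- manip.pause(seconds).
- inverse_kinematics(position, orientation): joint angles nearest the present ones, or None.
- get_obs(): the state.
- cams.grab_frame(name): name is "scene" or "side" or "wrist"; returns a dict with "image" (420x560x3 uint8, blue, green, red), "range_z" (420x560 float32, m along the optical axis (not along the pixel's ray), 0 where there is no reading), "fx", "fy", "cx", "cy" (pixels), "rvec" (rotation vector, rad) and "tvec" (3), from world to camera coordinates, as OpenCV has them. Camera axes: x right, y down, z forward; pixel columns grow to the right and rows downward; lengths in m; the calibration is good to about 2 mm. The wrist camera is an equidistant fisheye: a pixel r from the principal point sees the ray r / f radians off the axis. A picture is of the moment at which its call begins.
A pose or a line that the arm cannot do raises manip.IKError and nothing moves.
- ticket.hand_in(): hands the job in; it is judged then, once.
The state is a dict: "clock": time; "q": joint angles; "joint_velocities": joint speeds; "tau": joint torques, N m; "tcp_pos": TCP position; "ee_rot": TCP orientation; "contact_force": force on the tool from outside, world axes, zero at the start; "moment": the same for the moment, N m; "width": finger opening in m; "finger_force": force on a finger pad.
Only numpy, scipy, OpenCV 4.12 (cv2) and the standard library are available. Lean on these libraries where they do the work, as an engineer would, in place of code of your own. Each camera call takes 0.05 s, during which the arm holds its last target. There are 200 camera calls.

### The job

The glazed door of the small spice cabinet has been washed and stands drying in the wooden rack beside the sink. Lift it out and hang it back on the cabinet, standing well open, by letting both hinge barrels down together, all the way onto their two pins; the hinge strip is adjustable, so feel for the pins and never force or bump the door. Then swing it shut and let go, leaving the timer and the cup where they are.

Things in the scene. Friction and masses are not known exactly. Their poses are not given: they have to be found in the camera images.
- door: loose glazed door, 190 (its y) x 200 (z) x 20 mm (x), 0.34 to 0.55 kg, upright in the rack at the start. Origin: centre of its underside. Outer face -x has a 22 mm steel knob near the +y edge at mid height; hinge edge -y has two barrels. Solid wooden top rail, 42 mm high, to pinch across from above. Hung open square it points to the cabinet's -x: yaw 90 deg more than the cabinet's
- knuckle_low (a point): centre of the lower mouth of the door's lower hinge barrel, on the barrel axis: x 0, y -106, z 30 mm in the door's frame. Steel barrel, outside diameter 17 mm, bore 10.2 mm, open at both ends, 26 mm long
- knuckle_top (a point): the same for the upper barrel, same size: x 0, y -106, z 150 mm in the door's frame
- free_edge (a point): middle of the door's free edge: x 0, y 95, z 100 mm in the door's frame. Shut, it stands at x -69 mm in the cabinet's frame
- cabinet: wooden spice cabinet, fixed, 110 (x) x 266 (y) x 265 mm high, jars inside; open front faces -x, front face at x -55 mm. Origin: centre of its underside. On the front's right (-y) a steel strip, 3 mm thick, y -124 to -100 mm, carries two upright pins. Shut, the door's axes are parallel to the cabinet's, its origin at x -69, y 18 (+-8), z 45 mm, resting against 4 mm rubber buffers
- seat_low (a point): nominal centre of the lower pin's collar top (x -69, y -88, z 75 mm in the cabinet's frame); a seated barrel mouth rests at this height. Pin 8 mm thick, flat tip 22 mm above the collar; collar 15 mm across, 10 mm high. The strip sits in slots: it and its pins stand, unmeasured and firmly, up to 8 mm to either side of nominal along the cabinet's y
- seat_top (a point): nominal centre of the upper pin's collar top, 120 mm above seat_low, same sizes; both pins are on one strip, in line, off nominal by the same amount, tips level with their barrels' mouths at the same time
- rack: wooden drying rack, fixed, 130 x 125 mm: two rails along its y, 22 mm high, with dowels rising to 82 mm; the door stands on the rails in the middle slot (22 mm wide, so it may lean by 0.03 rad), its width along the rack's x, hinge edge towards +x. Origin: centre of its underside. (Overhead, the cooker hood hangs from 0.61 m up over all that is farther than x 0.60 m)
- kitchen_timer: bystander: white and red kitchen timer, 63 mm across, 56 mm high, in front of the hob; origin at the centre of its underside
- espresso_cup: bystander: green and white espresso cup, 64 mm across, 48 mm high, behind the rack; origin at the centre of its underside

How it is judged:
On the way, in this order (a step that is already met when the one before it is completed fails the run):
1. the door is lifted clear of the rack's dowels (z of door in the frame of rack above 0.085 m), for 0.1 s.
2. both barrels are fully down on their pins while the door stands well open (horizontal distance between knuckle_low and seat_low below 0.011 m and horizontal distance between knuckle_top and seat_top below 0.011 m and z of knuckle_low in the frame of seat_low between -0.003 and 0.003 m and z of knuckle_top in the frame of seat_top below 0.003 m and angle between the y axis of door and the y axis of cabinet, either way round above 0.6 rad), for 0.3 s.
At the end, for the whole second after the job is handed in: Door on the cabinet: both barrel mouths within 11 mm sideways of the nominal seats and within 3 mm of their height (fully down), free edge within 8 mm of its shut depth and on the left of the front (y over 90 mm), door at rest (horizontal distance between knuckle_low and seat_low below 0.011 m and horizontal distance between knuckle_top and seat_top below 0.011 m and z of knuckle_low in the frame of seat_low between -0.003 and 0.003 m and z of knuckle_top in the frame of seat_top below 0.003 m and x of free_edge in the frame of cabinet above -0.077 m and y of free_edge in the frame of cabinet above 0.09 m and linear speed of door below 0.01 m/s); the robot touches nothing.
It fails at once if the door is pressed or bumped against the cabinet or its pins with more than 30 N (contact force between door and cabinet above 30 N).
It fails at once if the timer or the cup is shifted more than 30 mm (distance of any of kitchen_timer, espresso_cup from where it was at the start of the episode above 0.03 m).
It also fails if it takes over 67 s, if anything falls off the work surface, if the arm or the gripper's body presses on something with over 40 N, if the wrist force passes 120 N, or if a joint passes its speed limit or range.

## Working session

There is one attempt and no reset: what is moved stays moved. The work goes in short steps, each a Python script; the robot and the scene stay as the last script left them, time stands still between calls to the robot, and variables do not carry over. Pictures are saved under pics/ and viewed, at most 10 in all, crops included, and the job is handed in when it is done.

```bash
mkdir -p pics; cat > h.py <<'E'
import numpy as np, cv2
from scipy.spatial.transform import Rotation as R
from rig import manip, eoat, inverse_kinematics, get_obs, cams, ticket
def cloud(f):
    d=f["range_z"]; v,u=np.mgrid[0:d.shape[0],0:d.shape[1]]
    P=np.stack([(u-f["cx"])/f["fx"]*d,(v-f["cy"])/f["fy"]*d,d],-1)
    M=cv2.Rodrigues(np.array(f["rvec"],float))[0]
    W=(P-np.array(f["tvec"]).ravel())@M
    W[d==0]=np.nan
    return W
def down(yaw): # tool down, tool y axis at heading yaw+90deg mirrored
    return (R.from_euler('z',yaw)*R.from_rotvec([np.pi,0,0])).as_rotvec()
E
python3 - <<'E'
from h import *
import pickle
for n in ("scene","side"):
    f=cams.grab_frame(n); pickle.dump(f,open(n+'.pkl','wb')); cv2.imwrite(f'pics/{n}0.png',f["image"])
    print(n,f["fx"],(-cv2.Rodrigues(np.array(f["rvec"],float))[0].T@np.array(f["tvec"]).ravel()))
o=get_obs(); print(o)
E
```

```text
scene 544.2014207882352 [-0.19493112 -0.6660155   1.37657808]
side 388.299871425515 [ 0.28345113 -0.76207247  0.64072653]
{'clock': 0.1, 'q': array([ 1.29410566,  0.32174891, -0.07009419,  1.45155293,  0.02262901,
        1.37078182, -0.05689241]), 'joint_velocities': array([-2.43956478e-04, -1.11196072e-03, -3.98337996e-04, -3.66680839e-03,
       -1.34873460e-03,  3.67607264e-05, -4.88864313e-04]), 'tau': array([-2.26955274e-05, -4.92574310e+01, -4.05653547e-01, -3.13401568e+01,
       -6.41860301e-02,  3.95057048e-02,  6.55096619e-05]), 'tcp_pos': array([ 0.18617057, -0.62225783,  0.22157097]), 'ee_rot': array([-3.10678584e+00, -4.55002028e-01,  5.69561930e-04]), 'contact_force': array([-1.07984225,  0.80854266, -0.69166289]), 'moment': array([ 0.06224044, -0.02852801, -0.01544558]), 'finger_force': 0.0, 'width': 0.08700171505849816}
```

View pics/scene0.png

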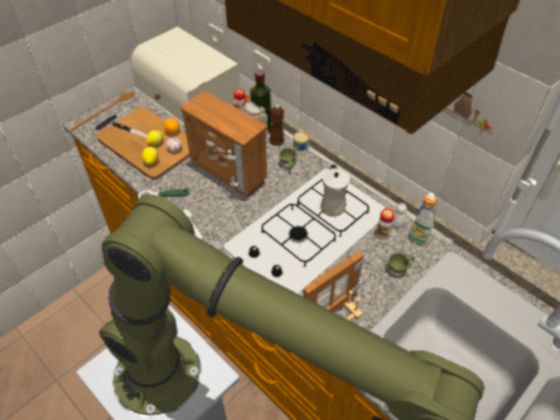

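View pics/side0.png

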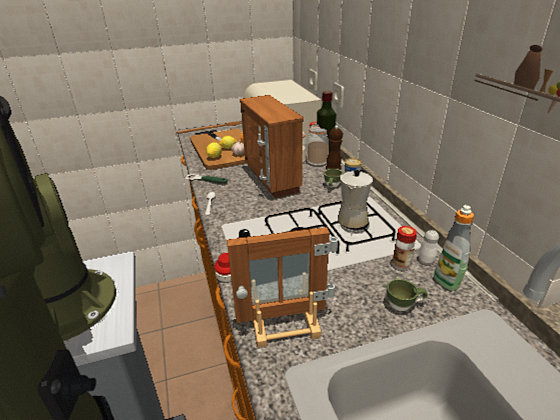

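```bash
python3 - <<'E'
from h import *
import pickle
def fit(p,name):
    xy=p[:,:2].astype(np.float32); r=cv2.minAreaRect(xy*1000); print(name,len(p),'rect',r,'z',np.percentile(p[:,2],[2,50,98]).round(4))
S={n:pickle.load(open(n+'.pkl','rb')) for n in("scene","side")}
C={n:cloud(S[n]) for n in S}
for n in C:
    W=C[n].reshape(-1,3); W=W[~np.isnan(W[:,0])]
    t=W[(abs(W[:,2]-.265)<.006)&(W[:,1]>0)&(W[:,0]>.4)&(W[:,0]<.85)]
    if len(t)>20: fit(t,n+' cabtop')
def box(n,u0,u1,v0,v1):return C[n][v0:v1,u0:u1].reshape(-1,3)
# door in side: list points
for n,b in (("side",(225,340,225,325)),):
    p=box(n,*b); p=p[~np.isnan(p[:,0])]; p=p[(p[:,2]>.05)&(p[:,2]<.24)&(p[:,1]<-.2)&(p[:,1]>-.45)]
    print(np.percentile(p,[1,50,99],axis=0).round(4))
    tr=p[p[:,2]>.217]; fit(tr,'rail top')
    fr=p[(p[:,2]>.185)&(p[:,2]<.212)]; fit(fr,'rail face')
    for z0 in np.arange(.04,.24,.02):
        q=p[(p[:,2]>z0)&(p[:,2]<z0+.02)]
        if len(q): print(z0.round(2),len(q),'x',np.percentile(q[:,0],[0,1,50,99,100]).round(4),'ymed',np.median(q[:,1]).round(4))
pts={'hTop':(322,250),'hLow':(322,296),'knob':(241,292),'pin':(262,140),'cabR':(271,185),'cabL':(245,165),'rackL':(265,338),'rackR':(308,328),'timer':(223,262),'cup':(400,290)}
for k,(u,v) in pts.items(): print(k,C["side"][v,u].round(4))
im=S["side"]["image"]
a=cv2.resize(im[80:210,220:320],(400*1,520),interpolation=cv2.INTER_CUBIC); b=cv2.resize(im[220:350,220:345-25],(400,520),interpolation=cv2.INTER_CUBIC)
b=cv2.resize(im[222:352,240:340],(400,520),interpolation=cv2.INTER_CUBIC)
cv2.imwrite('pics/crop1.png',np.hstack([a,b]))
E
```

```text
scene cabtop 2406 rect ((627.3189697265625, 682.5057373046875), (447.1100769042969, 822.8692016601562), 0.314819872379303) z [0.2597 0.2659 0.2706]
side cabtop 1239 rect ((635.4412841796875, 681.8634643554688), (448.1966552734375, 820.1742553710938), 1.418570637702942) z [0.2595 0.2617 0.2702]
[[ 0.3588 -0.2475  0.052 ]
 [ 0.4583 -0.2116  0.1433]
 [ 0.5583 -0.2004  0.2204]]
rail top 579 rect ((451.97149658203125, -207.80250549316406), (21.427289962768555, 187.5814971923828), 82.6368408203125) z [0.2172 0.2195 0.2211]
rail face 1251 rect ((460.69854736328125, -217.31515502929688), (20.667325973510742, 208.74351501464844), 86.95123291015625) z [0.1857 0.1977 0.2115]
0.04 555 x [0.3572 0.3599 0.4564 0.5586 0.5628] ymed -0.2136
0.06 806 x [0.3576 0.3598 0.4677 0.5619 0.5652] ymed -0.2121
0.08 616 x [0.357  0.3583 0.4638 0.5425 0.5458] ymed -0.2093
0.1 683 x [0.357  0.3585 0.4547 0.5435 0.5444] ymed -0.21
0.12 750 x [0.3571 0.3587 0.4484 0.5414 0.5442] ymed -0.2092
0.14 736 x [0.3572 0.3584 0.4548 0.5422 0.5451] ymed -0.2085
0.16 636 x [0.357  0.3584 0.4589 0.5594 0.5631] ymed -0.2099
0.18 939 x [0.357  0.3587 0.4583 0.5618 0.5651] ymed -0.2169
0.2 1184 x [0.357  0.3591 0.4568 0.5433 0.5456] ymed -0.2143
0.22 159 x [0.3597 0.3618 0.4598 0.5407 0.5416] ymed -0.2097
hTop [ 0.5306 -0.2283  0.1815]
hLow [ 0.5349 -0.2282  0.0609]
knob [ 0.3695 -0.2246  0.1221]
pin [0.5734 0.3396 0.1839]
cabR [0.5791 0.2776 0.0549]
cabL [ 0.5617  0.5705 -0.0035]
rackL [ 0.4022 -0.2576  0.019 ]
rackR [ 0.4937 -0.2559  0.011 ]
timer [ 0.3639 -0.0383  0.0498]
cup [ 0.7237 -0.231   0.0199]
```

View pics/crop1.png

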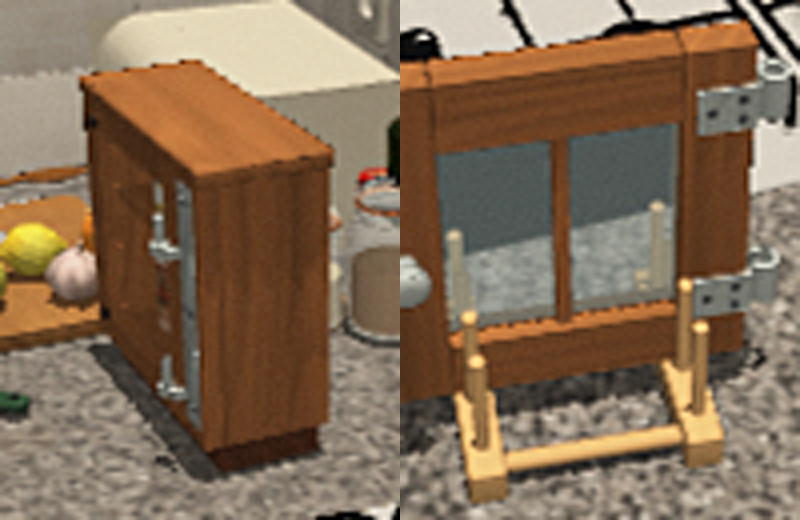

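```bash
python3 - <<'E'
from h import *
import pickle
S={n:pickle.load(open(n+'.pkl','rb')) for n in("scene","side")}
C={n:cloud(S[n]) for n in S}
for n in C:
    W=C[n].reshape(-1,3); W=W[~np.isnan(W[:,0])]
    t=W[(abs(W[:,2]-.265)<.006)&(W[:,1]>.25)&(W[:,0]>.5)&(W[:,0]<.75)&(W[:,1]<.62)]
    r=cv2.minAreaRect((t[:,:2]*1000).astype(np.float32)); print(n,r,len(t),np.median(t[:,2]))
    print(np.percentile(t,[1,99],axis=0).round(4).tolist())
# side face of the cabinet (facing -y) and front
W=C["side"].reshape(-1,3); W=W[~np.isnan(W[:,0])]
t=W[(W[:,2]>.06)&(W[:,2]<.24)&(W[:,0]>.58)&(W[:,0]<.68)&(W[:,1]>.25)&(W[:,1]<.34)]
p=np.polyfit(t[:,0],t[:,1],1); print('side face slope',np.degrees(np.arctan(p[0])),'y at .63',np.polyval(p,.63),len(t))
# pin region
for (u0,u1,v0,v1) in ((255,268,128,148),(258,270,162,182)):
    q=C["side"][v0:v1,u0:u1]; im=S["side"]["image"][v0:v1,u0:u1]
    for v in range(0,v1-v0,2): print(v0+v,' '.join('%3d,%3d,%3d'%tuple((q[v,u]*1000).round()) if not np.isnan(q[v,u,0]) else '---' for u in range(0,u1-u0)))
# door rail top/face
d=W[(W[:,1]<-.18)&(W[:,1]>-.26)&(W[:,0]>.36)&(W[:,0]<.54)]
for lo,hi in ((.19,.213),(.055,.075)):
    f=d[(d[:,2]>lo)&(d[:,2]<hi)]; 
    for _ in range(6):
        p=np.polyfit(f[:,0],f[:,1],1); r=f[:,1]-np.polyval(p,f[:,0]); f=f[abs(r-np.median(r))<.003]
    print('face z',lo,'deg',np.degrees(np.arctan(p[0])),'y@.45',np.polyval(p,.45),len(f))
t=d[d[:,2]>.2185]; print('top',np.percentile(t,[2,50,98],axis=0).round(4).tolist())
n=C["scene"].reshape(-1,3); n=n[~np.isnan(n[:,0])]; t=n[(n[:,2]>.21)&(n[:,2]<.23)&(n[:,1]<-.18)&(n[:,1]>-.26)&(n[:,0]>.34)&(n[:,0]<.57)]
print('scene top',len(t),np.percentile(t,[2,50,98],axis=0).round(4).tolist(), cv2.minAreaRect((t[:,:2]*1000).astype(np.float32)))
E
```

```text
scene ((619.5263061523438, 416.897216796875), (121.38404846191406, 285.2887878417969), 4.681769371032715) 2056 0.266006422628819
[[0.5564, 0.2775, 0.2595], [0.6826, 0.552, 0.2708]]
side ((620.6209716796875, 412.51116943359375), (114.11837768554688, 279.7587890625), 5.054726600646973) 966 0.26160443697379643
[[0.56, 0.2746, 0.2593], [0.6827, 0.5461, 0.2633]]
side face slope 4.979742184634145 y at .63 0.2821703370638473 1619
128 595,510,162 598,507,162 602,507,162 605,506,162 596,459,179 599,454,180 574,348,220 574,336,224 575,325,228 576,318,230 574,300,236 574,289,240 576,286,241
130 589,489,162 593,489,162 597,489,161 600,488,161 597,462,171 600,459,171 573,343,216 574,336,218 575,328,221 576,321,223 573,298,231 574,291,234 576,287,234
132 585,474,161 588,470,162 591,466,163 595,472,160 597,466,162 599,458,165 573,343,209 574,338,211 576,332,213 576,322,216 575,305,222 575,295,226 576,286,229
134 585,475,153 587,468,156 588,457,160 590,452,161 559,316,214 562,316,214 573,348,201 574,339,204 574,328,208 576,320,210 574,303,217 575,295,220 576,288,222
136 599,533,123 601,528,124 588,4
[... 2112 characters left out ...]
47, -3 581,438,  1 554,316, 65 557,314, 66 561,315, 65 562,307, 69 565,308, 68 569,307, 67 570,301, 70 574,304, 68 576,298, 70 576,285, 77
180 576,433, -3 580,434, -4 583,430, -3 572,375, 26 573,363, 32 573,350, 38 565,308, 60 574,328, 49 575,319, 53 573,300, 63 575,296, 64 576,286, 69
face z 0.19 deg -7.606016420339409 y@.45 -0.21605271321390332 957
face z 0.055 deg -4.254890052751917 y@.45 -0.2105753354999805 197
top [[0.3634, -0.2243, 0.2186], [0.4431, -0.2071, 0.2197], [0.536, -0.1896, 0.2213]]
scene top 622 [[0.3596, -0.2241, 0.211], [0.446, -0.2056, 0.2216], [0.5422, -0.1864, 0.2273]] ((452.5312194824219, -204.33270263671875), (23.208309173583984, 191.2855987548828), 82.91950988769531)
```

```bash
python3 - <<'E'
from h import *
import pickle
for p,y in (((.452,-.206,.30),-7.2),((.452,-.206,.185),-7.2),((.452,.31,.30),5),((.54,.25,.38),5),((.55,.42,.3),-85)):
    for a in (0,180):
        q=inverse_kinematics(p,down(np.radians(y+a))); print(p,y+a,None if q is None else np.round(q,2))
manip.goto([.452,-.206,.31],down(np.radians(-7.2)))
f=cams.grab_frame("wrist"); pickle.dump(f,open('w1.pkl','wb')); cv2.imwrite('pics/w1.png',f["image"])
o=get_obs(); print(o["clock"],o["tcp_pos"],o["contact_force"],f["fx"],f["rvec"],f["tvec"],(-cv2.Rodrigues(np.array(f["rvec"],float))[0].T@np.array(f["tvec"]).ravel()))
E
```

```text
(0.452, -0.206, 0.3) -7.2 [ 0.82 -0.02 -0.44  1.68 -0.01  1.48 -1.31]
(0.452, -0.206, 0.3) 172.8 [ 0.97 -0.02 -0.58  1.68 -0.01  1.48  1.83]
(0.452, -0.206, 0.185) -7.2 [ 0.81  0.04 -0.44  1.86  0.02  1.25 -1.33]
(0.452, -0.206, 0.185) 172.8 [ 0.97  0.05 -0.61  1.86  0.03  1.25  1.8 ]
(0.452, 0.31, 0.3) 5 [-0.1   0.11 -0.6   1.57  0.06  1.48 -2.18]
(0.452, 0.31, 0.3) 185 [-0.06  0.12 -0.64  1.56  0.07  1.48  0.95]
(0.54, 0.25, 0.38) 5 [ 0.1   0.24 -0.73  1.29  0.16  1.66 -2.08]
(0.54, 0.25, 0.38) 185 [ 0.42  0.41 -1.26  1.29  0.39  1.71  0.91]
(0.55, 0.42, 0.3) -85 [-0.    0.64 -1.18  1.17  0.59  1.67  2.19]
(0.55, 0.42, 0.3) 95 [-0.22  0.48 -0.72  1.18  0.31  1.58 -0.79]
1.975 [ 0.45156186 -0.20725406  0.30971895] [-0.89880197 -0.31435403  0.33900588] 325.19226210127806 [-1.95017272  2.21705966  0.2961871 ] [-0.14705937  0.40286121  0.59863794] [ 0.52225458 -0.21588432  0.47216005]
```

View pics/w1.png

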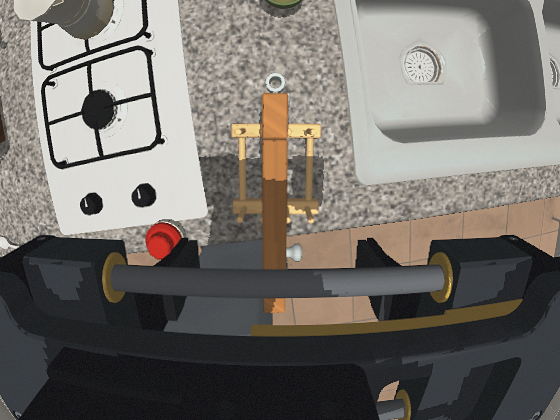

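```bash
cat >> h.py <<'E'
def rays(f,u,v):
    x=(np.asarray(u,float)-f["cx"])/f["fx"]; y=(np.asarray(v,float)-f["cy"])/f["fy"]
    r=np.hypot(x,y); s=np.where(r>1e-9,np.sin(r)/np.maximum(r,1e-9),1)
    d=np.stack([x*s,y*s,np.cos(r)],-1)
    M=cv2.Rodrigues(np.array(f["rvec"],float))[0]
    return d, M, -M.T@np.array(f["tvec"],float).ravel()
def fcloud(f):
    z=f["range_z"]; v,u=np.mgrid[0:z.shape[0],0:z.shape[1]]
    d,M,c=rays(f,u,v); W=(d/np.maximum(d[...,2:],.05)*z[...,None])@M+c; W[z==0]=np.nan
    return W
def atz(f,u,v,z):
    d,M,c=rays(f,u,v); w=d@M; return c+w*((z-c[2])/w[...,2])[...,None]
E
python3 - <<'E'
from h import *
import pickle
f=pickle.load(open('w1.pkl','rb')); W=fcloud(f)
q=W[60:320,220:330].reshape(-1,3); q=q[~np.isnan(q[:,0])]
t=q[(q[:,2]>.21)&(q[:,2]<.235)]; r=cv2.minAreaRect((t[:,:2]*1000).astype(np.float32)); print('top',len(t),r,np.median(t[:,2]))
# centreline
for x0 in np.arange(.36,.55,.02):
    s=t[(t[:,0]>x0)&(t[:,0]<x0+.02)]
    if len(s): print(round(x0,2),len(s),s[:,1].min().round(4),s[:,1].max().round(4))
b=q[(q[:,2]>.185)&(q[:,2]<.206)&(q[:,0]>.545)]; print('barrel',len(b),b.min(0),b.max(0),np.median(b[:,2]),cv2.minEnclosingCircle((b[:,:2]*1000).astype(np.float32)))
print(atz(f,275,82,.198))
im=f["image"]; cv2.imwrite('pics/c2.png',cv2.resize(im[62:142,225:325],(800,640),interpolation=cv2.INTER_CUBIC)[:600])
print(get_obs()["tcp_pos"],get_obs()["ee_rot"])
E
```

```text
top 4675 ((451.24664306640625, -204.47723388671875), (20.19258689880371, 188.73382568359375), 82.23966217041016) 0.22216263617004722
0.36 286 -0.2026 -0.1819
0.4 438 -0.2092 -0.1883
0.42 541 -0.2124 -0.1908
0.44 589 -0.2156 -0.1937
0.46 634 -0.218 -0.1965
0.48 644 -0.2198 -0.1984
0.5 658 -0.223 -0.2012
0.52 680 -0.2255 -0.2039
0.54 165 -0.226 -0.2066
barrel 243 [ 0.54756869 -0.22604667  0.18507439] [ 0.56394784 -0.20996539  0.2004448 ] 0.1977983088539455 ((555.957763671875, -217.83120727539062), 8.45544147491455)
[ 0.55602637 -0.21830803  0.198     ]
[ 0.45156186 -0.20725406  0.30971895] [-3.13509226e+00  2.00511654e-01  7.01378949e-04]
```

View pics/c2.png

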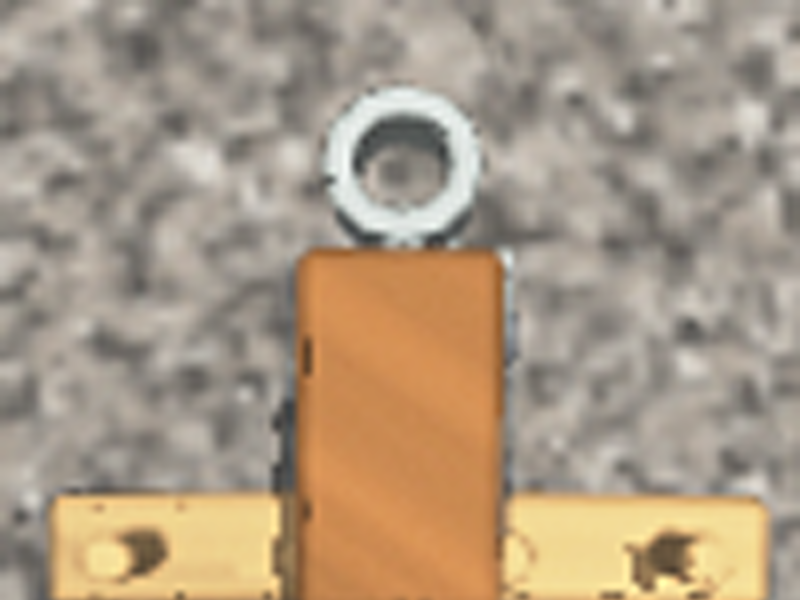

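```bash
cat >> h.py <<'E'
def go(p,yaw,feed=.15,lin=True,fix=2):
    """move with correction of the steady-state error; yaw in deg"""
    o=down(np.radians(yaw)); p=np.array(p,float)
    (manip.movel(p,o,feed=feed) if lin else manip.goto(p,o))
    c=p.copy()
    for _ in range(fix):
        manip.pause(.1); e=p-get_obs()["tcp_pos"]
        if np.abs(e).max()<2e-4: break
        c=c+e; manip.movel(c,o,feed=.05)
    return c
def st(t=''):
    o=get_obs(); print(t,round(o["clock"],2),'tcp',o["tcp_pos"].round(4),'F',o["contact_force"].round(2),'M',o["moment"].round(2),'w',round(o["width"],4),'ff',round(o["finger_force"],1)); return o
E
python3 - <<'E'
from h import *
import pickle
go([.4512,-.2045,.187],-7.76,feed=.1); st('at')
eoat.clamp(grasp_force=50); st('clamped')
p=get_obs()["tcp_pos"]
go(p+[0,0,.12],-7.76,feed=.12,fix=1); manip.pause(.2); o=st('lifted')
f=cams.grab_frame("wrist"); pickle.dump(f,open('w2.pkl','wb'))
W=fcloud(f); q=W[40:200,220:330].reshape(-1,3); q=q[~np.isnan(q[:,0])]
b=q[(q[:,2]>.29)&(q[:,2]<.335)&(q[:,0]>.54)]; print('barrel',len(b),np.median(b[:,2]),cv2.minEnclosingCircle((b[:,:2]*1000).astype(np.float32)))
t=q[(q[:,2]>.335)&(q[:,2]<.36)]; print('top',np.median(t[:,2]),len(t),cv2.minAreaRect((t[:,:2]*1000).astype(np.float32)))
E
```

```text
at 4.06 tcp [ 0.4513 -0.2045  0.187 ] F [ 0.09 -0.46  0.61] M [ 0.1   0.08 -0.03] w 0.087 ff 0.0
clamped 5.16 tcp [ 0.4512 -0.2045  0.1869] F [-0.44 -0.5  -0.5 ] M [-0.06  0.01  0.03] w 0.0195 ff 50.0
lifted 6.86 tcp [ 0.4517 -0.2047  0.3079] F [-0.3  -0.34 -3.5 ] M [-0.01  0.02  0.01] w 0.02 ff 50.0
barrel 683 0.31846797784390923 ((556.624267578125, -218.30946350097656), 8.493103981018066)
top 0.3430723720130472 6772 ((518.7401733398438, -213.15469360351562), (20.14154624938965, 55.039493560791016), 82.3652114868164)
```

```bash
python3 - <<'E'
from h import *
import pickle
go([.50,.05,.308],0,feed=.25,fix=0)
go([.3936,.3065,.308],5,feed=.25,fix=0)
go([.3936,.3065,.252],5,feed=.15,fix=2); o=st('pre')
f=cams.grab_frame("wrist"); pickle.dump(f,open('w3.pkl','wb'))
im=f["image"]; cv2.imwrite('pics/c3.png',cv2.resize(im[0:150,190:390],(800,600),interpolation=cv2.INTER_CUBIC))
W=fcloud(f)[:200]; q=W.reshape(-1,3); q=q[~np.isnan(q[:,0])]
t=q[(abs(q[:,2]-.265)<.005)&(q[:,0]>.53)&(q[:,1]>.2)]; print('cabtop',len(t),np.percentile(t,[1,99],axis=0).round(4).tolist(),cv2.minAreaRect((t[:,:2]*1000).astype(np.float32)))
E
```

```text
pre 10.57 tcp [0.3936 0.3065 0.2518] F [-0.67  0.26 -3.62] M [ 0.02 -0.05  0.02] w 0.0199 ff 50.0Traceback (most recent call last):
  File "<stdin>", line 9, in <module>
    return _quantile_unchecked(
        a, q, axis, out, overwrite_input, method, keepdims, weights)
    return _ureduce(a,
                    func=_quantile_ureduce_func,
    ...<5 lines>...
                    overwrite_input=overwrite_input,
                    method=method)
    r = func(a, **kwargs)
    result = _quantile(arr,
                       quantiles=q,
    ...<2 lines>...
                       out=out,
                       weights=wgt)
    slices_having_nans = np.isnan(arr[-1, ...])
                                  ~~~^^^^^^^^^
IndexError: index -1 is out of bounds for axis 0 with size 0
```

View pics/c3.png

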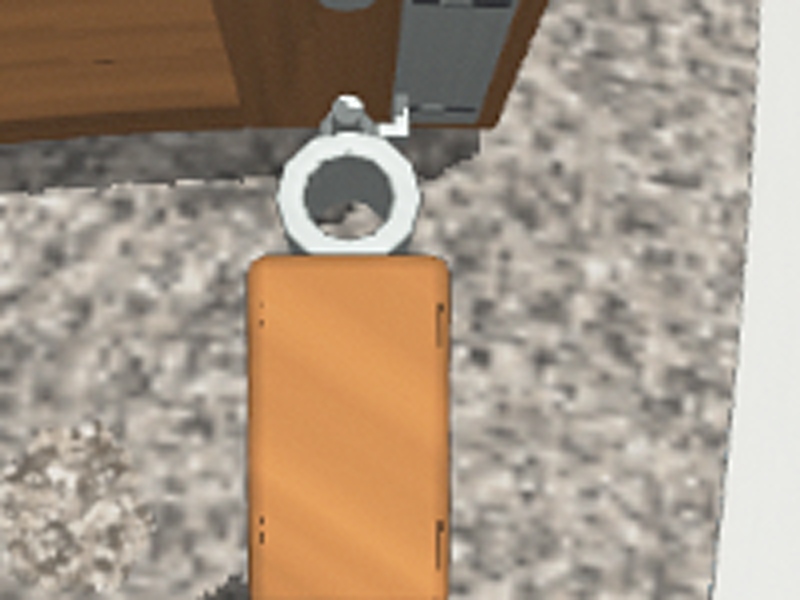

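```bash
python3 - <<'E'
from h import *
import pickle
f=pickle.load(open('w3.pkl','rb'))
print('pin',atz(f,277,25.6,.097),'barrel',atz(f,277.25,49.25,.263))
W=fcloud(f)
q=W[0:60,240:320].reshape(-1,3); q=q[~np.isnan(q[:,0])]
b=q[(q[:,2]>.24)&(q[:,2]<.275)]; print('barrel',np.median(b[:,2]),cv2.minEnclosingCircle((b[(b[:,2]>.258),:2]*1000).astype(np.float32)))
b=q[(q[:,2]>.085)&(q[:,2]<.106)&(q[:,0]<.57)&(q[:,0]>.53)]; print('pin',len(b),b.round(4).tolist()[:40])
# strip/front plane: points on cabinet front below z .2
W2=W[0:35,180:340].reshape(-1,3); 
c=W2[(W2[:,2]>.03)&(W2[:,2]<.2)&(W2[:,0]>.56)&(W2[:,0]<.6)]
print(len(c)); 
for y0 in np.arange(.27,.4,.01):
    s=c[(c[:,1]>y0)&(c[:,1]<y0+.01)]
    if len(s): print(round(y0,2),len(s),np.percentile(s[:,0],[2,50]).round(4))
E
```

```text
pin [0.5611349  0.32180409 0.097     ] barrel [0.4988354  0.31610546 0.263     ]
barrel 0.26253893533089967 ((499.3461608886719, 316.407470703125), 8.439456939697266)
pin 65 [[0.5621, 0.3238, 0.0989], [0.5623, 0.3229, 0.0985], [0.5631, 0.322, 0.0961], [0.5629, 0.321, 0.0972], [0.5614, 0.3247, 0.0973], [0.5613, 0.3238, 0.0979], [0.5611, 0.3228, 0.0989], [0.5623, 0.3219, 0.0954], [0.5616, 0.3209, 0.0977], [0.5621, 0.3199, 0.0964], [0.5604, 0.3256, 0.0969], [0.5603, 0.3246, 0.0975], [0.5604, 0.3237, 0.0976], [0.5606, 0.3227, 0.0972], [0.5607, 0.3218, 0.0971], [0.5609, 0.3208, 0.0965], [0.5607, 0.3198, 0.0977], [0.5611, 0.3189, 0.0967], [0.5595, 0.3256, 0.0963], [0.5596, 0.3246, 0.0963], [0.5595, 0.3236, 0.0971], [0.5595, 0.3226, 0.0971], [0.5596, 0.3217, 0.0972], [0.5597, 0.3207, 0.0972], [0.5595, 0.3197, 0.0979], [0.5598, 0.3188, 0.0973], [0.5582, 0.3254, 0.0972], [0.5582, 0.3245, 0.0975], [0.558, 0.3235, 0.0985], [0.5585, 0.3225, 0.097], [0.5584, 0.3216, 0.0976], [0.5586, 0.3206, 0.0973], [0.5587, 0.3196, 0.0973], [0.5589, 0.3187, 0.0969], [0.5572, 0.3253, 0.0969], [0.5571, 0.3244, 0.0977], [0.5572, 0.3234, 0.0975], [0.5577, 0.3225, 0.0961], [0.5577, 0.3215, 0.0964], [0.5575, 0.3205, 0.0973]]
4204
0.28 288 [0.5731 0.5769]
0.29 333 [0.5718 0.573 ]
0.3 344 [0.5617 0.572 ]
0.31 336 [0.5609 0.5741]
0.32 272 [0.5607 0.5734]
0.33 320 [0.5716 0.5725]
0.34 326 [0.5707 0.5716]
0.35 175 [0.5701 0.5712]
0.36 221 [0.5692 0.5776]
0.37 236 [0.5685 0.5787]
0.38 239 [0.5675 0.577 ]
0.39 245 [0.5665 0.5772]
```

```bash
python3 - <<'E'
from h import *
import pickle
p=get_obs()["tcp_pos"]
go([.3936+.0607,.3065+.0057,.2518],5.2,feed=.06); st('over')
f=cams.grab_frame("wrist"); pickle.dump(f,open('w4.pkl','wb'))
g=cams.grab_frame("side"); pickle.dump(g,open('s4.pkl','wb'))
im=f["image"]; a=cv2.resize(im[15:90,240:315],(600,600),interpolation=cv2.INTER_CUBIC)
cv2.imwrite('pics/c4.png',a)
W=fcloud(f)[15:90,240:315].reshape(-1,3); W=W[~np.isnan(W[:,0])]
b=W[(W[:,2]>.257)&(W[:,2]<.270)]; b=b[(b[:,0]>.545)]; print('barrel',np.median(b[:,2]),cv2.minEnclosingCircle((b[:,:2]*1000).astype(np.float32)))
b=W[(W[:,2]>.212)&(W[:,2]<.222)]; print('pin',len(b),np.median(b,axis=0),cv2.minEnclosingCircle((b[:,:2]*1000).astype(np.float32)) if len(b) else '')
E
```

```text
over 12.49 tcp [0.4543 0.3123 0.2518] F [ 0.33  0.3  -4.42] M [0.06 0.01 0.  ] w 0.0197 ff 50.0
barrel 0.2632337075253464 ((570.3807373046875, 323.3749084472656), 18.123409271240234)
pin 152 [0.57203844 0.31312755 0.21656728] ((571.7354736328125, 323.52947998046875), 22.714189529418945)
```

View pics/c4.png

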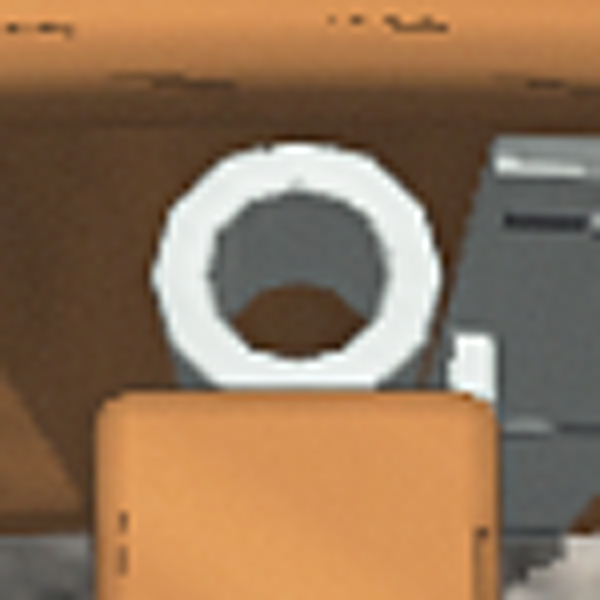

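```bash
cat >> h.py <<'E'
def F(n=4):
    s=[]
    for _ in range(n): s.append(get_obs()["contact_force"]); manip.pause(.02)
    return np.mean(s,axis=0)
def feel(c,yaw,z_end,step=.0007,lim=2.0,F0=None,feed=.02):
    """lower command c until the force changes by lim; returns command, dF"""
    o=down(np.radians(yaw)); c=np.array(c,float); F0=F() if F0 is None else F0
    while c[2]>z_end:
        c[2]-=step; manip.movel(c,o,feed=feed)
        d=F(2)-F0
        if np.linalg.norm(d)>lim:
            d=F(4)-F0
            if np.linalg.norm(d)>lim: return c,d,True
    return c,d,False
E
python3 - <<'E'
from h import *
import pickle
f=pickle.load(open('w4.pkl','rb')); print('barrel',atz(f,277.1,48.1,.263),atz(f,277.1,48.1,.263)-np.array([.4543,.3123,0]))
c=go([.4543,.3123,.2365],5.2,feed=.05); o=st('low'); F0=F(8); print(F0, c)
c,d,hit=feel(c,5.2,c[2]-.012,F0=F0); print(c,d,hit); st('end')
E
```

```text
barrel [0.56004922 0.32237143 0.263     ] [0.10574922 0.01007143 0.263     ]
low 13.15 tcp [0.4544 0.3124 0.2366] F [-0.72 -0.28 -4.3 ] M [-0.02  0.03 -0.02] w 0.0194 ff 50.0
[ 0.1385156   0.30777123 -3.75463629] [0.4543 0.3123 0.2365]
[0.4543 0.3123 0.2239] [-0.39330495 -0.62392008 -0.45720816] False
end 18.38 tcp [0.4543 0.3123 0.2239] F [ 0.02 -0.31 -3.48] M [ 0.06 -0.    0.03] w 0.0198 ff 50.0
```

```bash
python3 - <<'E'
from h import *
F0=np.array([-.1,0,-3.75])
c,d,hit=feel([.4543,.3123,.2239],5.2,.2135,step=.0015,F0=F0,lim=2.5); print(c,d,hit); st()
if not hit:
    c,d,hit=feel(c,5.2,.2075,step=.0005,F0=F0,lim=2.2); print(c,d,hit); st('seat')
E
```

```text
[0.4543 0.3123 0.2134] [-0.35101473  0.53867654  0.48153903] False
 20.37 tcp [0.4543 0.3123 0.2133] F [ 0.35 -0.63 -3.5 ] M [0.02 0.02 0.03] w 0.02 ff 50.0
[0.4543 0.3123 0.2094] [-0.71072174 -0.3855195   2.2751563 ] True
seat 22.7 tcp [0.4544 0.3124 0.2096] F [-1.43 -1.08 -2.3 ] M [-0.04  0.08 -0.  ] w 0.0198 ff 50.0
```

```bash
python3 - <<'E'
from h import *
import pickle
eoat.gripper_open(); st('open')
o=down(np.radians(5.2))
manip.movel([.4543,.3123,.33],o,feed=.12)
f=cams.grab_frame("side"); pickle.dump(f,open('s5.pkl','wb')); cv2.imwrite('pics/s5.png',cv2.resize(f["image"][60:230,150:350],(700,595),interpolation=cv2.INTER_CUBIC))
w=cams.grab_frame("wrist"); W=fcloud(w)[0:250,230:330].reshape(-1,3); W=W[~np.isnan(W[:,0])]
t=W[(abs(W[:,2]-.245)<.008)&(W[:,0]<.555)&(W[:,0]>.36)&(W[:,1]<.36)]; print('door top',len(t),np.median(t[:,2]),cv2.minAreaRect((t[:,:2]*1000).astype(np.float32)))
st()
pin=np.array([.560,.322])
def tcp(h,off=0,r=.16):
    e=np.array([np.cos(h),np.sin(h)]); n=np.array([-e[1],e[0]]); ph=h+np.pi/2-np.radians(5.2)
    return pin+r*e+(.010+off+.010*abs(np.cos(ph))+.015*abs(np.sin(ph)))*n
for h in range(185,90,-15):
    p=[*tcp(np.radians(h)),.225]; q=inverse_kinematics(p,o); print(h,np.round(p,3),None if q is None else q.round(2))
E
```

```text
open 23.98 tcp [0.4543 0.3123 0.2094] F [-1.13 -0.2   0.17] M [0.01 0.03 0.  ] w 0.0869 ff 0.0
door top 3927 0.24384442015763227 ((484.091064453125, 315.65435791015625), (124.77184295654297, 19.854949951171875), 5.447869300842285)
 25.24 tcp [0.454  0.312  0.3291] F [-0.65 -1.29 -0.02] M [ 0.06 -0.01  0.04] w 0.0868 ff 0.0
185 [0.403 0.283 0.225] [ 0.38  0.03 -1.05  1.8   0.03  1.33 -2.16]
170 [0.398 0.323 0.225] [ 0.27  0.11 -1.06  1.75  0.1   1.33 -2.28]
155 [0.403 0.364 0.225] [ 0.15  0.21 -1.05  1.69  0.19  1.35 -2.41]
140 [0.42  0.404 0.225] [ 0.04  0.33 -1.04  1.59  0.29  1.38 -2.51]
125 [0.447 0.438 0.225] [-0.05  0.45 -1.03  1.49  0.38  1.43 -2.57]
110 [0.483 0.464 0.225] [-0.1   0.56 -1.04  1.36  0.48  1.48 -2.59]
95 [0.526 0.48  0.225] [-0.14  0.67 -1.05  1.24  0.57  1.54 -2.59]
```

View pics/s5.png

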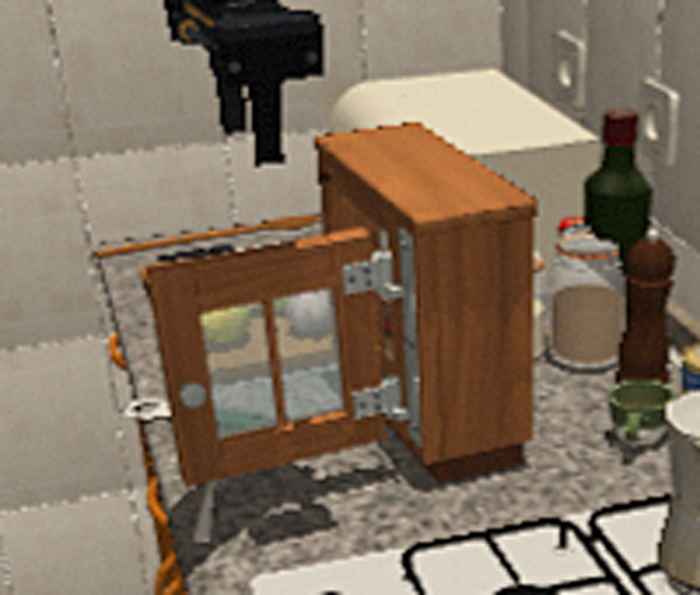

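The crop shows the door hanging open on both pins, with its barrels at (385,265) and (400,395) and the gripper clear above. Next I push it shut.

```bash
cat > push.py <<'E'
from h import *
pin=np.array([.560,.322]); o=down(np.radians(5.2))
def tcp(h,off=0,r=.16):
    e=np.array([np.cos(h),np.sin(h)]); n=np.array([-e[1],e[0]]); ph=h+np.pi/2-np.radians(5.2)
    return np.array([*(pin+r*e+(.010+off+.010*abs(np.cos(ph))+.015*abs(np.sin(ph)))*n),.225])
E
python3 - <<'E'
from push import *
eoat.clamp(grasp_force=20)
p=tcp(np.radians(185),.03); manip.movel([p[0],p[1],.33],o,feed=.15); manip.movel(p,o,feed=.12)
F0=F(6); st('start')
for h in range(184,103,-4):
    manip.movel(tcp(np.radians(h)),o,feed=.08)
    d=get_obs()["contact_force"]-F0
    if np.linalg.norm(d)>6: print('force',h,d); break
st(h); print(F(4)-F0,F0)
import pickle
f=cams.grab_frame("side"); cv2.imwrite('pics/s6.png',cv2.resize(f["image"][60:230,150:350],(700,595),interpolation=cv2.INTER_CUBIC))
E
```

```text
start 28.55 tcp [0.406  0.2536 0.2258] F [-0.46  0.66 -0.33] M [ 0.05 -0.03 -0.02] w 0.0004 ff 0.0
104 34.98 tcp [0.4998 0.4717 0.2248] F [-0.43 -0.68 -0.47] M [ 0.03  0.   -0.03] w 0.0006 ff 0.0
[-0.12965241 -0.46018226 -0.34031646] [-0.17348568  0.18259699  0.01512761]
```

View pics/s6.png

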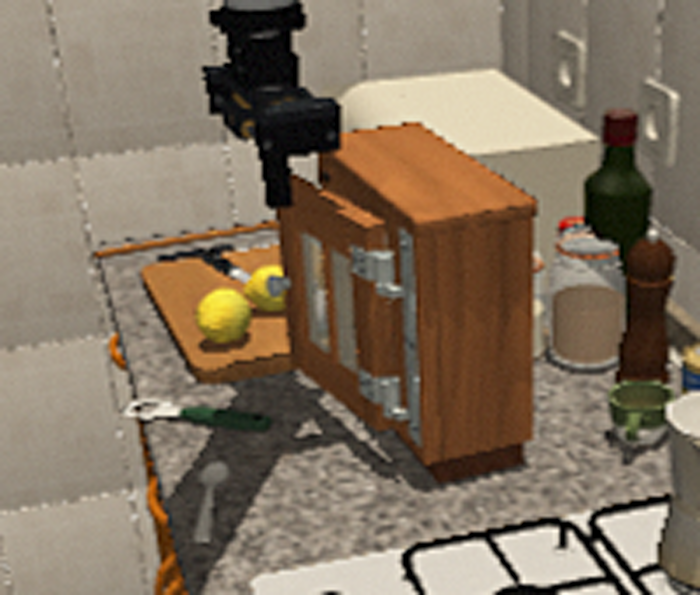

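The door is following the finger and is nearly shut. I'll push the last bit gently until I feel the buffers.

```bash
python3 - <<'E'
from push import *
F0=np.array([-.17,.18,0]); hit=False
for h in np.arange(103,90,-.5):
    manip.movel(tcp(np.radians(h)),o,feed=.03)
    d=F(3)-F0
    if d[0]<-2:
        d=F(5)-F0
        if d[0]<-2: hit=True; break
print(h,d,hit); st()
p=get_obs()["tcp_pos"]
manip.movel(p+[-.04,-.004,0],o,feed=.06); manip.movel(p+[-.06,-.006,.13],o,feed=.15); manip.pause(.3)
st()
for n in ("side","scene"):
    f=cams.grab_frame(n); W=cloud(f).reshape(-1,3); W=W[~np.isnan(W[:,0])]
    t=W[(W[:,2]>.21)&(W[:,2]<.24)&(W[:,0]>.52)&(W[:,0]<.575)&(W[:,1]>.34)&(W[:,1]<.54)]
    if len(t)>30:
        pp=np.polyfit(t[:,1],t[:,0],1); print(n,len(t),np.degrees(np.arctan(pp[0])),np.polyval(pp,[.34,.52]))
    if n=="side": cv2.imwrite('pics/s7.png',cv2.resize(f["image"][60:230,150:350],(700,595),interpolation=cv2.INTER_CUBIC))
E
```

```text
95.0 [-4.87970743 -2.53873178  1.56980851] True
 40.36 tcp [0.5244 0.4795 0.225 ] F [-5.15 -2.77  1.93] M [-0.47  1.12 -0.06] w 0.0007 ff 2.6
 42.53 tcp [0.4645 0.4732 0.3544] F [ 0.2   0.5  -0.45] M [ 0.   -0.02  0.  ] w 0.0009 ff 0.0
side 265 -4.718805113016853 [0.55396934 0.53911117]
scene 73 7.808397082614553 [0.54901687 0.57370068]
```

View pics/s7.png

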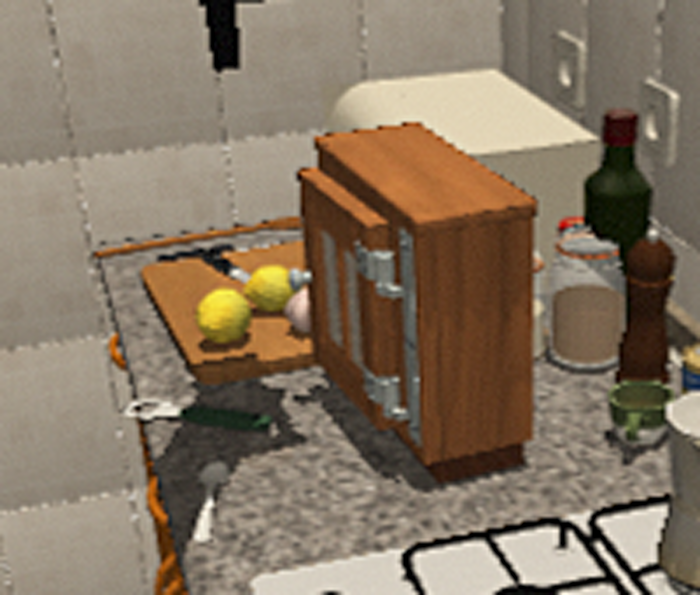

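The door is shut parallel to the cabinet, with the buffers felt and the gripper clear.

```bash
python3 -c "
from rig import ticket
print(ticket.hand_in())"
```

```text
the job is handed in; nothing more can be done
None
```

The door is hung on both pins and swung shut, the gripper is clear, and the job was handed in at about 43 s; no verdict came back, and I did not re-measure the timer and cup after the moves.

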